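# Load a reagent bottle through a push-to-open hatch

## Task

Load the white blue-capped bottle, which stands beside the amber one on the open bench to the left of the reagent unit, into it. Press the unit's hatch in at its ribbed pad until the catch lets go and the hatch springs fully open; set the bottle upright on the sloped roller shelf inside, without dropping it, and let it run down against the stop; then push the hatch shut until it catches and stays closed. Leave the amber bottle and the bench timer where they stand.

Things in the scene. Friction and masses are not known exactly. Their poses are not given: they have to be found in the camera images.
- unit: the reagent unit, fixed: white housing 223 mm deep (x from -105 to 118), 230 mm wide, its top sloping 9 deg down to the front, 135 mm high in front, 170 mm at the rear. Origin on the bench under it; x to its rear, y to its left. The front of the top is a fixed hood with a black control panel; behind it lies the hatch, over the opening
- hatch (a joint): the grey flap with a clear window in the unit's top, hinged at its rear edge. rad: 0 caught shut, flush; -0.09 pressed fully in; 1.9 fully open, leaning 10 deg back past vertical. Push-push catch: a press past -0.07 frees it and it springs open (about 2 s) once let go; pushed down from open past -0.05 and let go, it is caught at 0; one more press frees it
- hatch_press (a point): middle of the black ribbed pad (56 by 16 mm) on the hatch's outer face, 88 mm from the hinge axis; moves with the hatch (z out of its outer face, x toward the hinge). To free or catch the hatch press here square to the face: it yields against a spring of about 4 N (8 N where the catch rides over its cam), 8 mm to its firm end of travel. Go to that end: 10 to 15 N, under 25 N
- hatch_hinge (a point): middle of the hinge axis, level with the outer face; turns with the hatch: z out of the outer face, y along the axis, opening turns positive about y. The flap is 8 mm thick and reaches from -4 to -102 mm along x and +-80 mm along y. Its spring always pushes it open (2 to 4 N at the free edge): to shut it, push its outer face near the free edge from behind and above
- hatch_edge (a point): middle of the hatch's free (front) edge, half-way through its 8 mm thickness; moves with the hatch. About 95 mm higher than the unit's top when the hatch stands open
- feed_shelf: the fixed lane inside the unit: 8 free-running grey rollers across it, sloping 9 deg down to a stop wall 75 mm high at its front end. Origin level with the rollers' tops, mid-lane, at the stop's face; x uphill, y left, z square out of it. 126 mm long, 61 mm between side rails 20 mm high that then flare to 87 mm apart at 40 mm. A loaded bottle's centre is at about (28, 0, 53) mm
- shelf_top_end (a point): the place to set the bottle down: on the rollers mid-lane, 80 mm uphill of the stop's face, under the middle of the opening; axes as the feed shelf. The opening lies 124 mm above it along z, in the unit's top, from -50 to +46 mm along x and +-80 mm along y; below that x the hood covers the lane. Freed here upright on the slope, a bottle runs 52 mm down to the stop
- white_bottle_center (a point): centre, half-way up, of the white plastic bottle with a blue cap and blue label: 54 mm diameter, 106 mm tall with its cap, about 0.14 kg, standing upright on the bench; z along its axis. The straight body reaches 80 mm up, the cap (30 mm wide) is the top 18 mm
- amber_bottle_center (a point): centre, half-way up, of the amber bottle with a black cap, 58 mm diameter, 116 mm tall, standing loose beside the white one; a bystander
- bench_timer: small white bench timer, 68 by 62 by 19 mm, lying loose on the bench; origin under its centre; a bystander
Not all that is in view belongs to the job. Leave any pink or turquoise look-alike of the part that bears white_bottle_center alone.

How it is judged (in metres and radians):
On the way, in this order (a step that is already met when the one before it is completed fails the run):
1. the hatch has sprung open (value of joint hatch above 1.6 rad), for 0.2 s.
2. the white bottle stands on the feed shelf against its stop, let go, with the hatch open (x of white_bottle_center in the frame of feed_shelf between 0.02 and 0.034 m and y of white_bottle_center in the frame of feed_shelf between -0.008 and 0.008 m and z of white_bottle_center in the frame of feed_shelf between 0.046 and 0.06 m and angle between the z axis of white_bottle_center and the z axis of feed_shelf, either way round below 0.12 rad and linear speed of white_bottle below 0.02 m/s and value of joint hatch above 1.2 rad and contact force between the fingers and white_bottle below 0.1 N), for 0.2 s.
At the end, for the whole second after the job is handed in: The white bottle stands at rest on the feed shelf against its stop (axis within 0.12 rad of square, 8 mm of mid-lane, 20 to 34 mm from the stop face); the hatch is caught shut, still, within 0.03 rad of flush; the amber bottle is within 30 mm of its start (x of white_bottle_center in the frame of feed_shelf between 0.02 and 0.034 m and y of white_bottle_center in the frame of feed_shelf between -0.008 and 0.008 m and z of white_bottle_center in the frame of feed_shelf between 0.046 and 0.06 m and angle between the z axis of white_bottle_center and the z axis of feed_shelf, either way round below 0.12 rad and linear speed of white_bottle below 0.02 m/s and value of joint hatch between -0.03 and 0.03 rad and velocity of joint hatch between -0.05 and 0.05 rad/s and distance of amber_bottle_center from where it was at the start of the episode below 0.03 m); the robot touches nothing.
It fails at once if the white bottle is dropped (falls freely faster than 0.7 m/s inside the unit) (linear speed of white_bottle above 0.7 m/s and contact force between the fingers and white_bottle below 0.05 N and distance between white_bottle_center and feed_shelf below 0.22 m and z of white_bottle_center in the frame of feed_shelf below 0.19 m).
It fails at once if the white bottle is tipped over (angle between white_bottle_center's own z axis and vertical above 0.8 rad).
It fails at once if the amber bottle is knocked over (angle between amber_bottle_center's own z axis and vertical above 0.5 rad).
It fails at once if the bench timer is shifted by more than 50 mm (distance of bench_timer from where it was at the start of the episode above 0.05 m).
It also fails if it takes over 58 s, if anything falls off the work surface, if the arm or the gripper's body presses on something with over 40 N, if the wrist force passes 120 N, or if a joint passes its speed limit or range.

## Robot

A 6-joint arm with a two-finger parallel gripper is mounted at the origin on a cart in front of the work surface, level with it; the furniture and walls round the work are solid. World frame = base frame: x ahead of the robot, y to its left, z up, the work surface at z = 0. Lengths are in mm, angles in degrees, forces in N, time in s.
With the tool pointing down it reaches from about 275 to 775 mm from the base axis. Payload 14.6 kg.
Tool frame: the origin (TCP) lies midway between the tips of the shut fingers; the grasp point (between the pads) lies 19 mm behind it; x points along the fingers, y is the direction in which the jaws open and shut, and the axes are right-handed (so a half turn about x gives the same grasp; the last joint's range is limited). The gripper opens to 85 mm and grips with 20 to 120 N. Pads are 22 mm wide; open, the fingers measure 114 mm over their backs; the gripper's body (76 mm by 85 mm) begins 54 mm behind the grasp point. The pads swing forward as they close: fully open they stand 13 mm farther back than shut.
Start: joints at [56.419, 15.075, -2.767, 72.158, 0, 81.102], TCP at [219.244, 477.033, 231.278] pointing down, gripper open.
Joint ranges: [-151.79, 151.79], [-50.71, 97.33], [-67.44, 78.34], [-121.81, 120.89], [-77.56, 73.72], [-180, 180]. Speed limits (degrees/s): [108.29, 108.29, 147.25, 159.86, 180, 180].

## Interface

Orientations are given as [roll, pitch, yaw] about the fixed x, y, z axes, in that order (R = Rz(yaw) Ry(pitch) Rx(roll)).
In Python, from station import env gives the robot as it stands.
- The arm moves only by the tool carry_out, never from a script. Its argument "steps" is a list that holds one entry, the list of rows, each a list of 7 numbers: the shift along the tool's x, y, z in mm, then the turn, a rotation vector about the tool's x, y, z in degrees, then the finger opening in mm, from 0 to 85.4. A call has 1 to 8 rows; each row is the pose to reach, as a shift and turn from the pose measured when the call began, along the tool's axes at that moment; what a row does not reach only later rows make up. A row lasts 1/10 s, in which the tool goes at most 50 mm and 8.59 degrees, less where a joint would pass 70% of its speed; a pose out of reach is approached as far as the arm can. A call with a gripper value outside its range is refused whole. The fingers move at their own pace and stop on an object; the grip force is fixed at half the most. Time passes only in rows, so rows that repeat a pose let the fingers close. It gives the time, the measured TCP pose, the force and the opening at its end, in the units of the state.
- env.get_obs(): the state, without advancing time (a new reading comes with each control period).
- env.capture(name): name is "scene" or "top" or "wrist"; returns a dict with "pixels" (420x560x3 uint8, red, green, blue), "fx", "fy", "cx", "cy" (pixels), "R" (3x3) and "t" (3): a world point X has camera coordinates R X + t. Camera axes: x right, y down, z forward; pixel columns grow to the right and rows downward; lengths in mm; the calibration is good to about 2 mm. A picture is of the moment at which its call begins. There is no depth.
- env.hand_in(): hands the job in, once; it reports no verdict.
Trained networks look in a picture, given as the dict that the camera call returned (one of the last four; its "shot" number tells which), for a name from the list of things; names that differ only in an ending like _2 or _b are one class to them, and where a whole thing is asked for, a point or a joint stands for the part that bears it (a point fixed in the world has none). Each returns a list of dicts, best first, with "confidence" (0 to 1); they miss things now and then, are a little off and sometimes report something else, mostly with a low value. They report only what shows in the picture. A call takes as long as a camera call. They do not tell look-alikes from the thing itself.
- env.boxes_of(picture, target): "centre" ([x, y, z] in mm, in world coordinates, good to about 4 mm: the middle of the surface that is visible of it).
- env.pinpoint(picture, target): "centre" ([x, y, z] in mm, in world coordinates, good to about 4 mm: a listed point, or the origin of a listed thing).
The state is a dict: "time_s": time; "joints": joint angles; "joint_vel": joint speeds; "effort": joint torques, N m; "eef_pos": TCP position; "tool_rot": TCP orientation; "wrist_force": force on the tool from outside, world axes, zero at the start; "wrist_torque": the same for the moment, N m; "opening": finger opening in mm.
Only numpy, scipy, OpenCV 4.12 (cv2) and the standard library are available. Lean on these libraries where they do the work, as an engineer would, in place of code of your own. Each camera call takes 0.05 s, during which the arm holds its last target.

## Working session

There is one attempt and no reset: what is moved stays moved. The work goes in short steps, Python scripts to look and compute and a tool call to move; the robot and the scene stay as the last step left them, time stands still between calls to the robot, and variables do not carry over. Pictures are saved under pics/ and viewed, and the job is handed in when it is done.

Besides the shell and the picture viewer there is one more tool, called after "Call:" in YAML: its name, and indented under it one key for each argument. carry_out: Moves the arm, as the interface text tells. Its arguments: {"type":"object","properties":{"steps":{"type":"array","items":{"type":"array","items":{"type":"array","items":{"type":"number"}}}}},"required":["steps"]}

```bash
ls; mkdir -p pics; cat > h.py <<'E'
import numpy as np, cv2
from station import env
from scipy.spatial.transform import Rotation as Ro
def save(p,n):
    cv2.imwrite('pics/'+n+'.png',cv2.cvtColor(p['pixels'],cv2.COLOR_RGB2BGR))
def proj(p,X):
    c=np.array(p['R'])@np.array(X,float)+np.array(p['t']);return [round(float(p['fx']*c[0]/c[2]+p['cx'])),round(float(p['fy']*c[1]/c[2]+p['cy']))]
def RT(o): return Ro.from_euler('xyz',o['tool_rot'],degrees=True)
def go(pos,R):
    """row to reach TCP pos, Rotation R from current"""
    o=env.get_obs();C=RT(o)
    d=C.inv().apply(np.array(pos)-o['eef_pos']); r=(C.inv()*R).as_rotvec(degrees=True)
    return np.round(d,1),np.round(r,1)
E
python3 - <<'E'
from h import *
o=env.get_obs();print(o); print(RT(o).as_matrix().round(3))
for c in ['scene','top','wrist']:
    p=env.capture(c);save(p,c+'0')
    for t in ['white_bottle_center','amber_bottle_center','bench_timer','unit','hatch_press','hatch_hinge','hatch_edge','feed_shelf','shelf_top_end']:
        for d in env.pinpoint(p,t)[:4]: print(c,t,np.round(d['centre']),round(d['confidence'],2),proj(p,d['centre']))
E
```

```text
pics
{'time_s': 0.0, 'joints': array([ 5.64184568e+01,  1.50982126e+01, -2.80346684e+00,  7.21590591e+01,
        8.65420631e-04,  8.11008932e+01]), 'joint_vel': array([ 0.0440103 , -0.02712797, -0.0350654 ,  0.07688899,  0.00741697,
       -0.01630569]), 'effort': array([-3.33040080e-04, -6.37622595e+01,  3.84555674e+01,  1.42913859e-02,
       -2.71231129e-04, -3.08499602e-05]), 'eef_pos': array([219.08855869, 476.79588861, 230.83262513]), 'tool_rot': array([ -99.71541882,   89.93925533, -124.39785576]), 'wrist_force': array([ 0.33823153, -0.26961493,  0.39540147]), 'wrist_torque': array([-0.03649029,  0.00853723, -0.01055935]), 'opening': 85.37339699463647}
[[-0.001  0.418  0.909]
 [-0.001  0.909 -0.418]
 [-1.    -0.001 -0.   ]]
scene white_bottle_center [585. 200.  55.] 0.66 [276, 156]
scene white_bottle_center [373. 214.  50.] 0.61 [209, 179]
scene amber_bottle_center [466. 346.  54.] 0.67 [222, 137]
scene bench_timer [ 434. -343.   -2.] 0.7 [318, 346]
scene unit [507.  -2.   1.] 0.74 [283, 226]
scene hatch_press [507.   5. 154.] 0.84 [281, 194]
scene hatch_hinge [597.  -3. 170.] 0.57 [313, 180]
scene hatch_edge [492.  -1. 149.] 0.72 [277, 199]
top white_bottle_center [587. 197.  49.] 0.88 [227, 178]
top white_bottle_center [374. 219.  57.] 0.8 [217, 247]
top white_bottle_center [476. 204.  51.] 0.74 [224, 214]
top white_bottle_center [ 431. -345.   -0.] 0.69 [400, 235]
top amber_bottle_center [476. 349.  59.] 0.79 [176, 212]
top bench_timer [ 431. -350.   -2.] 0.7 [402, 235]
top bench_timer [497.   0. 147.] 0.47 [291, 205]
top unit [501.  -2.   2.] 0.84 [291, 209]
top hatch_press [503.   2. 155.] 0.9 [290, 203]
top hatch_hinge [596.  -0. 166.] 0.69 [292, 170]
top hatch_hinge [498.  -2. 144.] 0.34 [291, 205]
top hatch_edge [498.  -2. 147.] 0.74 [291, 205]
```

```bash
python3 - <<'E'
import cv2
a=cv2.imread('pics/top0.png');cv2.imwrite('pics/topcrop.png',cv2.resize(a[130:290,140:420],None,fx=2.8,fy=2.8))
E
```

```text
(no output)
```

View pics/scene0.png

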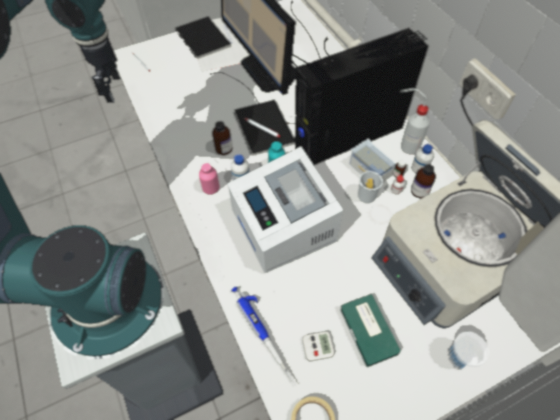

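View pics/topcrop.png

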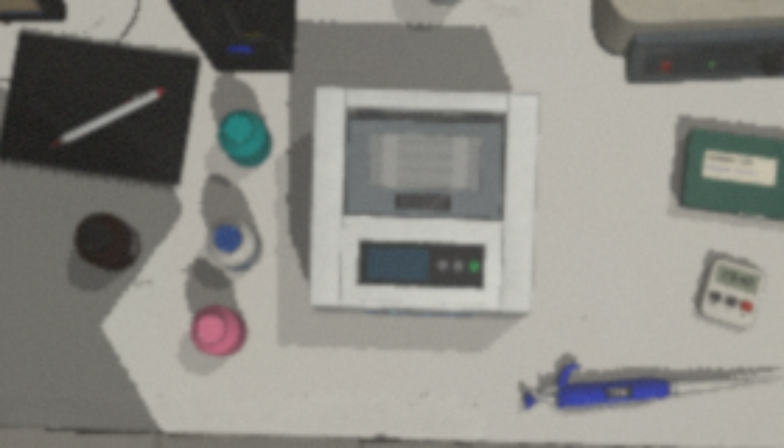

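View pics/wrist0.png

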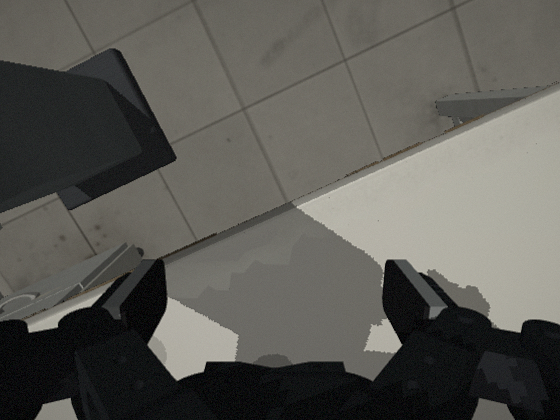

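Candidates for the target in the top view: pink bottle (217,247), teal bottle (227,178), white bottle with blue cap (224,214), amber (176,212). In the scene view there are also blue-capped bottles at the rear, near (425,155). The description fits the one at (224,214), between the pink and the teal and left of the unit. I'll check it in a close crop and overlay the unit model.

```bash
cat > ov.py <<'E'
from h import *
def fac(img,s,x0,y0,p,pts,col,close=True):
    q=[]
    for X in pts:
        c=np.array(p['R'])@np.array(X,float)+np.array(p['t']);q.append([(p['fx']*c[0]/c[2]+p['cx']-x0+.5)*s,(p['fy']*c[1]/c[2]+p['cy']-y0+.5)*s])
    cv2.polylines(img,[np.round(q).astype(int).reshape(-1,1,2)],close,col,1,cv2.LINE_AA)
def U(o,yaw,P): return Ro.from_euler('z',yaw,degrees=True).apply(np.array(P,float))+np.array([o[0],o[1],0])
E
python3 - <<'E'
from ov import *
res={}
for c in ['top','scene']*3:
    p=env.capture(c)
    for t in ['white_bottle_center','unit','hatch_press','hatch_hinge','hatch_edge']:
        for d in env.pinpoint(p,t)[:4]:
            x=d['centre']
            if t[0]=='w' and abs(x[0]-476)>40: continue
            res.setdefault((t,c),[]).append(np.round(x,1))
    if c not in res: res[c]=p
for k,v in res.items():
    if isinstance(k,tuple): print(k,np.mean(v,0).round(1),len(v))
for c,(x0,y0,w,hh,s) in {'top':(205,140,150,110,5),'scene':(205,130,150,145,4)}.items():
    p=res[c]; a=cv2.cvtColor(p['pixels'],cv2.COLOR_RGB2BGR)[y0:y0+hh,x0:x0+w]
    a=cv2.resize(a,None,fx=s,fy=s,interpolation=cv2.INTER_CUBIC)
    o=(502,-1);yaw=-1
    fac(a,s,x0,y0,p,U(o,yaw,[(-105,115,135),(-105,-115,135),(118,-115,170),(118,115,170)]),(0,0,255))
    fac(a,s,x0,y0,p,U(o,yaw,[(-105,115,0),(-105,-115,0),(118,-115,0),(118,115,0)]),(0,255,255))
    hx=94;hz=135+(hx+105)*.157;
    f=lambda r,y:(hx-r*.988,y,hz-r*.156)
    fac(a,s,x0,y0,p,U(o,yaw,[f(4,80),f(102,80),f(102,-80),f(4,-80)]),(0,255,0))
    fac(a,s,x0,y0,p,U(o,yaw,[f(80,28),f(96,28),f(96,-28),f(80,-28)]),(255,0,255))
    th=np.linspace(0,6.28,40)
    for z,r,col in [(0,27,(0,0,255)),(80,27,(0,255,0)),(106,15,(255,0,255))]:
        fac(a,s,x0,y0,p,[(476+r*np.cos(t),204+r*np.sin(t),z) for t in th],col)
    cv2.imwrite(f'pics/ov_{c}.png',a)
E
```

```text
('white_bottle_center', 'top') [479.4 154.4  37.8] 4
('unit', 'top') [491.3 115.5  19.8] 3
('hatch_press', 'top') [505.4   2.8 155.8] 3
('hatch_hinge', 'top') [ 5.966e+02 -5.000e-01  1.654e+02] 3
('hatch_edge', 'top') [ 5.224e+02 -2.000e-01  1.527e+02] 4
('white_bottle_center', 'scene') [467.  204.8  49.3] 3
('unit', 'scene') [506.5   0.6  -1.4] 3
('hatch_press', 'scene') [529.3   0.7 155.4] 4
('hatch_hinge', 'scene') [552.3 111.8 129.4] 3
('hatch_edge', 'scene') [497.2   1.3  98.5] 3
```

View pics/ov_top.png

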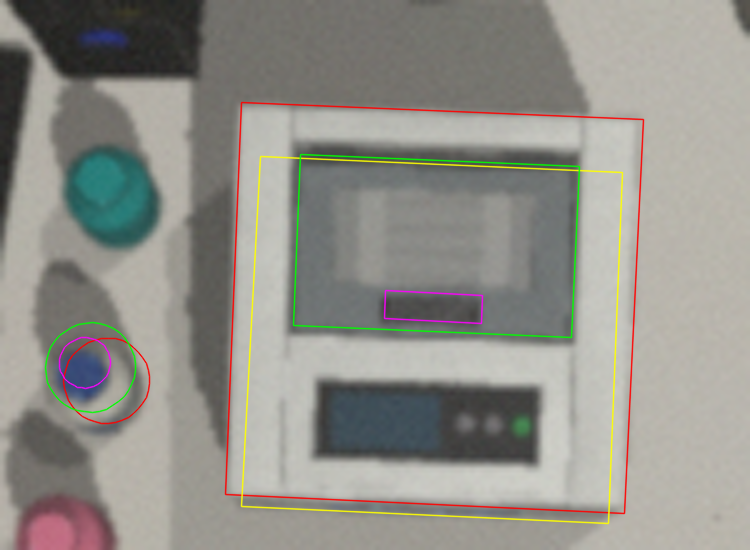

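View pics/ov_scene.png

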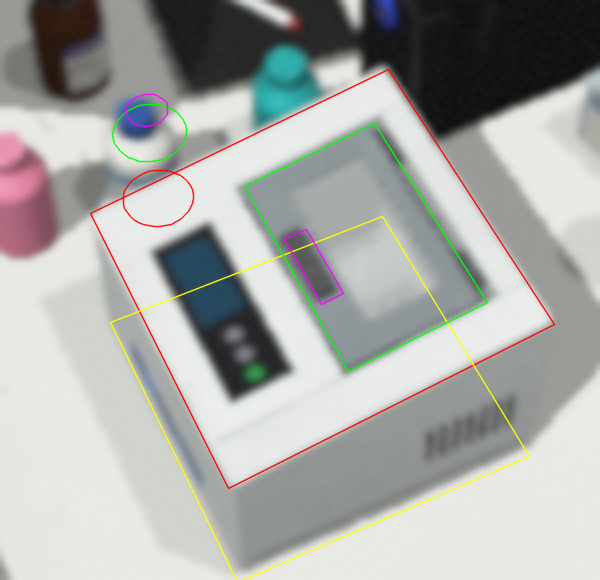

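The crop confirms it: white body and blue cap, at (224,214) in the top view. The unit model fits to about 2 mm with yaw about -1°. Next I'll triangulate the cap and the ribbed pad from their colour blobs.

```bash
python3 - <<'E'
from ov import *
from scipy.optimize import least_squares
P=[];B=[]
for c,(x0,y0,x1,y1) in {'top':(210,200,245,230),'scene':(228,145,255,172)}.items():
    p=env.capture(c);a=p['pixels'][y0:y1,x0:x1].astype(int)
    m=(a[...,2]-a[...,0]>45)
    n,l,st,ce=cv2.connectedComponentsWithStats(m.astype(np.uint8))
    print(c,[(st[i].tolist(),(ce[i]+[x0,y0]).round(2).tolist()) for i in range(1,n)])
    i=1+np.argmin([abs(st[j][4]-60)+0*st[j][1] for j in range(1,n)]) if n>2 else 1
    i=min([j for j in range(1,n) if st[j][4]>20],key=lambda j:st[j][1])
    P.append(p);B.append(ce[i]+[x0,y0])
def pr(p,X):
    c=np.array(p['R'])@X+np.array(p['t']);return np.array([p['fx']*c[0]/c[2]+p['cx'],p['fy']*c[1]/c[2]+p['cy']])
f=lambda X:np.concatenate([pr(p,X)-b for p,b in zip(P,B)])
r=least_squares(f,[476,204,98]);print(r.x,r.fun)
r=least_squares(lambda q:f(np.array([q[0],q[1],99])),[476,204]);print(r.x,r.fun)
E
```

```text
top [([7, 11, 9, 9, 59], [220.97, 214.66])]
scene [([6, 10, 10, 9, 70], [238.47, 158.8])]
[468.24509196 205.83284453  99.78624774] [-0.02831657  0.1114155   0.10878465 -0.02642797]
[468.36250853 206.1410965 ] [-0.09576139  0.09596048  0.12756211  0.05797322]
```

```bash
python3 - <<'E'
from ov import *
from scipy.optimize import least_squares
P=[];B=[]
for c,(x0,y0,x1,y1) in {'top':(275,195,308,208),'scene':(272,186,295,210)}.items():
    p=env.capture(c);a=p['pixels'][y0:y1,x0:x1].astype(int).sum(2)
    m=(a<255)
    n,l,st,ce=cv2.connectedComponentsWithStats(m.astype(np.uint8))
    i=1+np.argmax(st[1:,4]);print(c,st[i],ce[i]+[x0,y0], a.min())
    P.append(p);B.append(ce[i]+[x0,y0])
def pr(p,X):
    c=np.array(p['R'])@X+np.array(p['t']);return np.array([p['fx']*c[0]/c[2]+p['cx'],p['fy']*c[1]/c[2]+p['cy']])
f=lambda X:np.concatenate([pr(p,X)-b for p,b in zip(P,B)])
r=least_squares(f,[508,0,152]);X=r.x;print(X,r.fun)
nrm=np.array([-.156,0,.988])
R=Ro.from_matrix(np.array([-nrm,[0,1,0],np.cross(-nrm,[0,1,0])]).T)
print(go(X+60*nrm,R))
E
```

```text
top [ 6  4 20  6 83] [290.54216867 201.6626506 ] 204
scene [13 16  2  2  3] [285.33333333 202.33333333] 244
[ 5.13944170e+02 -2.47816495e-01  1.17353930e+02] [ 0.30202571 -0.98311558 -0.90579025  0.20850426]
(array([  54.6, -314.5,  458.6]), array([-24.6,  -8.8,   1.9]))
```

Call:
carry_out:
  steps:
    - [[17, -316, 453, -24.6, -8.8, 1.9, 0], [17, -316, 453, -24.6, -8.8, 1.9, 0], [17, -316, 453, -24.6, -8.8, 1.9, 0], [17, -316, 453, -24.6, -8.8, 1.9, 0], [17, -316, 453, -24.6, -8.8, 1.9, 0], [17, -316, 453, -24.6, -8.8, 1.9, 0], [17, -316, 453, -24.6, -8.8, 1.9, 0], [17, -316, 453, -24.6, -8.8, 1.9, 0]]

```text
time_s: 4.3
eef_pos: [420.8, 133.0, 219.4]
tool_rot: [-0.1, 81.0, -0.1]
wrist_force: [0.4, 0.4, -0.3]
opening: -0.0
```

```bash
cat >> h.py <<'E'
nrm=np.array([-.156,0,.988])
def Rt(deg,yaw=0.):
    """tool pointing down, leaning: deg=9 -> tool x = -n"""
    a=np.radians(deg);x=np.array([np.sin(a),0,-np.cos(a)]);y=np.array([0,1.,0])
    return Ro.from_euler('z',yaw,degrees=True)*Ro.from_matrix(np.array([x,y,np.cross(x,y)]).T)
def st():
    o=env.get_obs();print(round(o['time_s'],2),o['eef_pos'].round(1),'tx',RT(o).as_matrix()[:,0].round(3),'ty',RT(o).as_matrix()[:,1].round(3),'F',o['wrist_force'].round(1),'op',round(o['opening'],1),'J',o['joints'].round())
E
python3 -c "
from h import *
st();print(go([507.5-.156*40,.5,152.5+.988*40],Rt(9,-1)))"
```

```text
4.3 [420.8 133.  219.4] tx [ 0.156 -0.    -0.988] ty [ 0.001  1.    -0.   ] F [ 0.4  0.4 -0.3] op -0.0 J [  8.   1. -23.  57.  -1.   8.]
(array([  39.7, -132.4,   75.2]), array([ 1. , -0. , -0.1]))
```

Call:
carry_out:
  steps:
    - [[25, -132, 75, 1, 0, 0, 0], [25, -132, 75, 1, 0, 0, 0], [25, -132, 75, 1, 0, 0, 0], [39, -132, 75, 1, 0, 0, 0], [39, -132, 75, 1, 0, 0, 0], [39, -132, 75, 1, 0, 0, 0]]

```text
time_s: 4.9
eef_pos: [500.3, 1.3, 192.6]
tool_rot: [1.0, 81.1, 0.0]
wrist_force: [-0.1, 0.2, 1.2]
opening: -0.1
```

```bash
python3 - <<'E'
from h import *
st();p=env.capture('wrist');save(p,'w1');print(proj(p,[507.5,.5,152.5]),proj(p,env.get_obs()['eef_pos']))
print(go([507.5,.5,152.5],Rt(9,-1)))
E
```

```text
4.9 [500.3   1.3 192.6] tx [ 0.155  0.    -0.988] ty [0.018 1.    0.003] F [-0.1  0.2  1.2] op -0.1 J [-10.   7. -20.  54.   2.  -9.]
[273, 235] [276, 266]
(array([41.2, -1.2,  0.6]), array([ 0. , -0. , -0.2]))
```

View pics/w1.png

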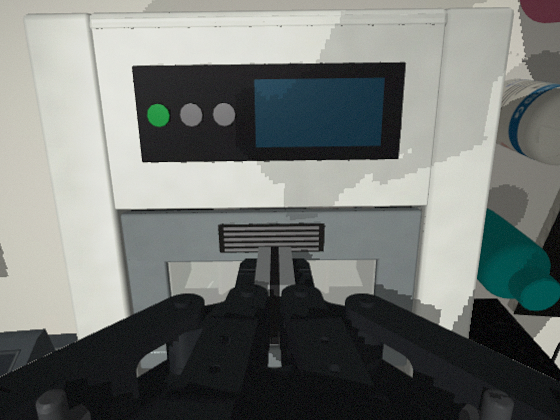

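Call:
carry_out:
  steps:
    - [[36, -1, 1, 0, 0, 0, 0], [36, -1, 1, 0, 0, 0, 0], [42, -1, 1, 0, 0, 0, 0], [45, -1, 1, 0, 0, 0, 0], [45, -1, 1, 0, 0, 0, 0]]

```text
time_s: 5.45
eef_pos: [508.5, 1.2, 149.5]
tool_rot: [1.1, 81.0, 0.2]
wrist_force: [-2.1, 3.3, 4.1]
opening: -0.0
```

Call:
carry_out:
  steps:
    - [[2, 0, 0, 0, 0, 0, 0], [4, 0, 0, 0, 0, 0, 0], [5, 0, 0, 0, 0, 0, 0], [5, 0, 0, 0, 0, 0, 0]]

```text
time_s: 5.85
eef_pos: [509.6, 1.1, 145.1]
tool_rot: [1.1, 80.9, 0.1]
wrist_force: [-6.0, 1.6, 11.3]
opening: -0.2
```

Call:
carry_out:
  steps:
    - [[1, 0, -1, 0, 0, 0, 0], [1.5, 0, -1, 0, 0, 0, 0]]

```text
time_s: 6.05
eef_pos: [509.6, 1.1, 144.6]
tool_rot: [1.1, 80.8, 0.1]
wrist_force: [-6.7, 2.9, 20.2]
opening: -0.1
```

Call:
carry_out:
  steps:
    - [[-40, 0, -10, 0, 0, 0, 0], [-60, 0, -50, 0, 0, 0, 0], [-90, 0, -90, 0, 0, 0, 0], [-110, 0, -110, 0, 0, 0, 0], [-130, 0, -110, 0, 0, 0, 0], [-130, 0, -110, 0, 0, 0, 85], [-130, 0, -110, 0, 0, 0, 85], [-130, 0, -110, 0, 0, 0, 85]]

```text
time_s: 6.85
eef_pos: [380.3, 2.8, 254.5]
tool_rot: [1.1, 80.8, 0.2]
wrist_force: [0.2, 0.5, 0.2]
opening: 43.2
```

```bash
python3 - <<'E'
from h import *
st();p=env.capture('scene');save(p,'s2')
print(go([468.3,206,220],Rt(0,0)))
E
```

```text
6.85 [380.3   2.8 254.5] tx [ 0.159  0.    -0.987] ty [0.016 1.    0.003] F [0.2 0.5 0.2] op 43.2 J [-14.  -6. -24.  63.   2. -12.]
(array([ 48.1, 204.4,  78.1]), array([-0.9,  9.2, -0.1]))
```

View pics/s2.png

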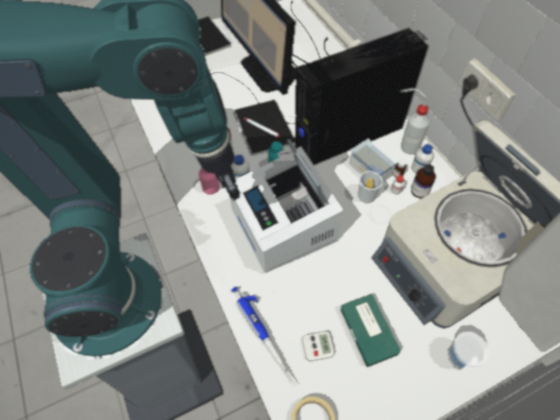

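The hatch is springing open, with the flap standing around (310,185). Now to a pose above the white bottle, open.

Call:
carry_out:
  steps:
    - [[0, 204, 78, -1, 9.2, 0, 85], [20, 204, 78, -1, 9.2, 0, 85], [30, 204, 78, -1, 9.2, 0, 85], [48, 204, 78, -1, 9.2, 0, 85], [48, 204, 78, -1, 9.2, 0, 85], [48, 204, 78, -1, 9.2, 0, 85], [48, 204, 78, -1, 9.2, 0, 85]]

```text
time_s: 7.6
eef_pos: [467.9, 205.9, 218.9]
tool_rot: [160.8, 89.8, 160.9]
wrist_force: [1.0, -0.3, -0.8]
opening: 84.7
```

```bash
python3 - <<'E'
from h import *
st();p=env.capture('wrist');save(p,'w3');print(proj(p,[468.3,206,106]))
a=p['pixels'].astype(int);m=((a[...,2]-a[...,0]>45)).astype(np.uint8)
n,l,s,ce=cv2.connectedComponentsWithStats(m)
for i in range(1,n):
    if s[i][4]>80: print(s[i],ce[i].round(1))
print(go([468.3,206,120],Rt(0,0)))
E
```

```text
7.6 [467.9 205.9 218.9] tx [-0.003  0.001 -1.   ] ty [-0.003  1.     0.001] F [ 1.  -0.3 -0.8] op 84.7 J [15. 14. -6. 70.  0. 14.]
[275, 201]
[  0 154  28  51 680] [ 13.1 178.8]
[ 254  181   39   42 1267] [273.4 201.8]
[ 238  263   58   95 4281] [266.4 309.3]
(array([99.5,  0.5,  0.6]), array([ 0.1, -0.1, -0.1]))
```

View pics/w3.png

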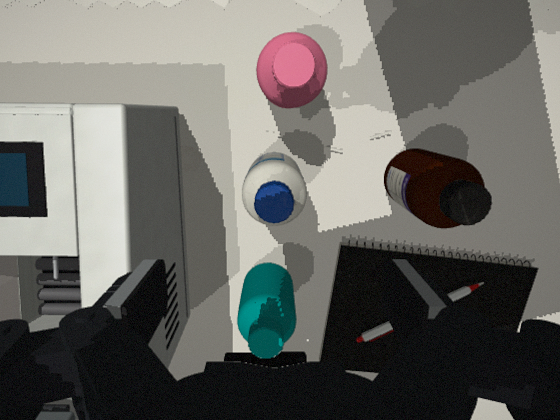

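Call:
carry_out:
  steps:
    - [[50, 0, 1, 0, 0, 0, 85], [100, 0, 1, 0, 0, 0, 85], [130, 0, 1, 0, 0, 0, 85], [155, 0, 1, 0, 0, 0, 85], [170, 0, 1, 0, 0, 0, 85], [176, 0, 1, 0, 0, 0, 85], [176, 0, 1, 0, 0, 0, 85]]

```text
time_s: 8.35
eef_pos: [468.5, 204.8, 43.6]
tool_rot: [153.1, 89.9, 153.1]
wrist_force: [0.2, 0.4, 0.6]
opening: 84.8
```

Call:
carry_out:
  steps:
    - [[0, 0, 0, 0, 0, 0, 45], [0, 0, 0, 0, 0, 0, 45], [0, 0, 0, 0, 0, 0, 45], [0, 0, 0, 0, 0, 0, 45], [0, 0, 0, 0, 0, 0, 45], [0, 0, 0, 0, 0, 0, 45], [0, 0, 0, 0, 0, 0, 45]]

```text
time_s: 9.05
eef_pos: [469.1, 204.9, 44.9]
tool_rot: [102.2, 89.9, 102.2]
wrist_force: [-3.2, -1.3, 13.3]
opening: 51.6
```

```bash
python3 - <<'E'
from h import *
st()
E
```

```text
9.05 [469.1 204.9  44.9] tx [-0.     0.001 -1.   ] ty [-0.     1.     0.001] F [-3.2 -1.3 13.3] op 51.6 J [ 14.  21. -25.  44.   0.  14.]
```

Call:
carry_out:
  steps:
    - [[-5, 0, 0, 0, 0, 0, 45], [-20, 0, 0, 0, 0, 0, 45], [-50, 0, 0, 0, 0, 0, 45], [-90, 0, 0, 0, 0, 0, 45], [-130, 0, 0, 0, 0, 0, 45], [-170, 0, 0, 0, 0, 0, 45], [-200, 0, 0, 0, 0, 0, 45], [-210, 0, 0, 0, 0, 0, 45]]

```text
time_s: 9.85
eef_pos: [469.9, 204.8, 258.3]
tool_rot: [30.8, 89.7, 30.8]
wrist_force: [-0.4, 0.2, -1.3]
opening: 51.6
```

```bash
python3 - <<'E'
from ov import *
st();p=env.capture('top');save(p,'t4');
q=env.capture('wrist');save(q,'w4')
for t in ['shelf_top_end','feed_shelf','white_bottle_center','hatch_edge','hatch_hinge']:
    for pp in (p,q):
      for d in env.pinpoint(pp,t)[:2]: print(t,np.round(d['centre'],1),round(d['confidence'],2),proj(pp,d['centre']))
x0,y0,w,hh,s=205,140,150,110,5
a=cv2.cvtColor(p['pixels'],cv2.COLOR_RGB2BGR)[y0:y0+hh,x0:x0+w]
a=cv2.resize(a,None,fx=s,fy=s,interpolation=cv2.INTER_CUBIC)
S=np.array([564.6,-1,36.]);u=np.array([.988,-.017,.156]);v=np.array([.017,1,0])
for hw,h in [(30.5,20),(43.5,40),(80,124)]:
    fac(a,s,x0,y0,p,[S+nrm*h+u*k+v*j for k,j in [(-50,hw),(46,hw),(46,-hw),(-50,-hw)]],(0,255,0))
cv2.imwrite('pics/t4z.png',a)
E
```

```text
9.85 [469.9 204.8 258.3] tx [ 0.004  0.002 -1.   ] ty [-0.001  1.     0.002] F [-0.4  0.2 -1.3] op 51.6 J [14. 13. -1. 75.  0. 14.]
shelf_top_end [5.593e+02 2.000e-01 3.520e+01] 0.56 [291, 190]
shelf_top_end [ 5.603e+02 -1.000e-01  3.470e+01] 0.79 [86, 255]
feed_shelf [481.    1.   23.5] 0.91 [290, 215]
feed_shelf [558.5   3.   33.6] 0.2 [290, 190]
white_bottle_center [587.1 201.7  51.4] 0.54 [226, 178]
white_bottle_center [371.7 218.3  51.4] 0.72 [289, 70]
white_bottle_center [504.4   1.5   0.9] 0.22 [95, 198]
hatch_edge [6.133e+02 1.000e-01 2.652e+02] 0.9 [292, 157]
hatch_hinge [594.3   1.8 167.5] 0.95 [291, 171]
hatch_hinge [467.3 345.7  58.5] 0.68 [421, 175]
```

View pics/t4z.png

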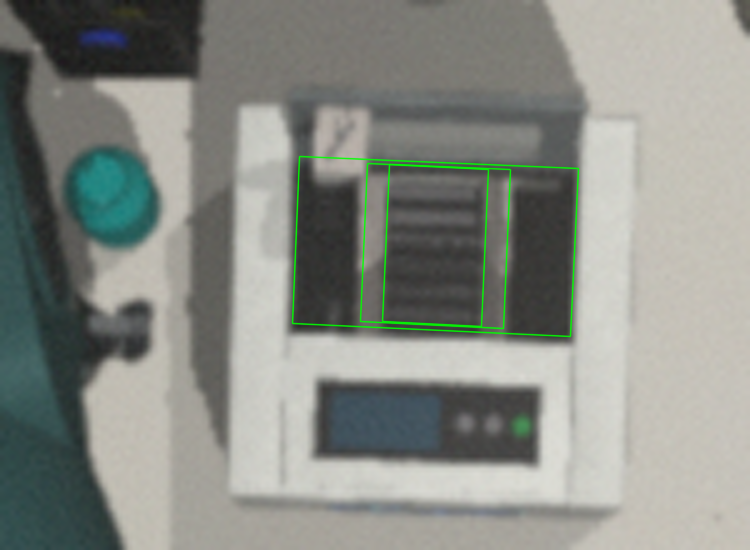

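View pics/w4.png

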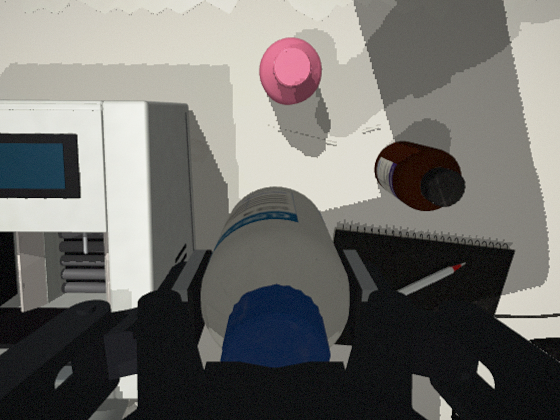

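```bash
python3 - <<'E'
from h import *
q=env.capture('wrist');C=-np.array(q['R']).T@np.array(q['t']);o=env.get_obs()
print(RT(o).inv().apply(C-o['eef_pos']))
R=Rt(9,-.5)
print(go([527,-.3,258],R)); 
E
```

```text
[-142.57687224   -0.70830334  -64.43330315]
(array([  -3.6, -204.9,   57.8]), array([ 0.5, -9. , -0.1]))
```

Call:
carry_out:
  steps:
    - [[-4, -45, 13, 0, -2, 0, 45], [-4, -90, 26, 0.2, -4.5, 0, 45], [-4, -135, 40, 0.3, -7, 0, 45], [-4, -175, 50, 0.5, -9, 0, 45], [-4, -200, 58, 0.5, -9, 0, 45], [-4, -205, 58, 0.5, -9, 0, 45], [-4, -205, 58, 0.5, -9, 0, 45], [-4, -205, 58, 0.5, -9, 0, 45]]

```text
time_s: 11.3
eef_pos: [527.0, 0.3, 258.3]
tool_rot: [0.8, 81.1, 0.3]
wrist_force: [-0.3, 0.3, -0.3]
opening: 51.1
```

```bash
python3 - <<'E'
from h import *
st();q=env.capture('scene');save(q,'s5');q=env.capture('wrist');save(q,'w5')
F=np.array([555,-.3,80.1])
for k in (100,10,0): print(k,go(F+k*nrm,Rt(9,-.5)))
E
```

```text
11.3 [5.270e+02 3.000e-01 2.583e+02] tx [ 0.155  0.001 -0.988] ty [0.008 1.    0.002] F [-0.3  0.3 -0.3] op 51.1 J [-10.   8.  -8.  65.   2.  -9.]
100 (array([80.4, -1. , -0.1]), array([ 0.1, -0. , -0.1]))
10 (array([ 1.705e+02, -1.100e+00, -1.000e-01]), array([ 0.1, -0. , -0.1]))
0 (array([ 1.805e+02, -1.100e+00, -1.000e-01]), array([ 0.1, -0. , -0.1]))
```

View pics/w5.png

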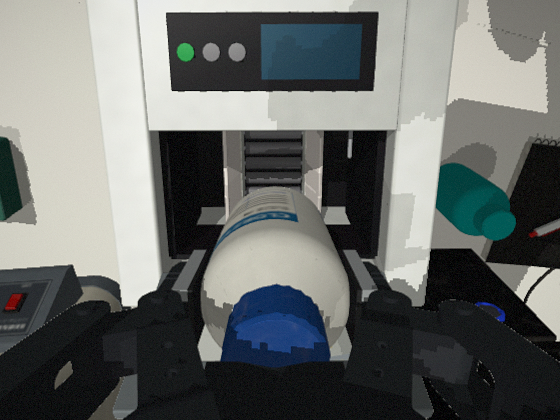

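View pics/s5.png

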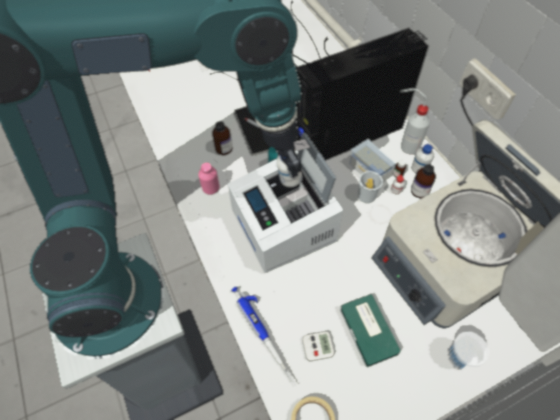

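Call:
carry_out:
  steps:
    - [[40, -1, 0, 0, 0, 0, 45], [80, -1, 0, 0, 0, 0, 45], [105, -1, 0, 0, 0, 0, 45], [125, -1, 0, 0, 0, 0, 45], [140, -1, 0, 0, 0, 0, 45], [140, -1, 0, 0, 0, 0, 45]]

```text
time_s: 12.0
eef_pos: [547.8, 0.8, 118.3]
tool_rot: [1.0, 81.2, 0.6]
wrist_force: [0.1, -0.3, -1.2]
opening: 51.5
```

```bash
python3 - <<'E'
from h import *
st();q=env.capture('wrist');save(q,'w6')
F=np.array([555,-.5,80.1])
print(proj(q,[505,-.2,27]),proj(q,[505,30.3,27]),proj(q,[505,-30.7,27]))
for k in (0,): print(k,go(F+k*nrm,Rt(9,-.5)))
E
```

```text
12.0 [547.8   0.8 118.3] tx [ 0.153  0.002 -0.988] ty [0.006 1.    0.003] F [ 0.1 -0.3 -1.2] op 51.5 J [ -9.  15. -22.  44.   1.  -9.]
[272, 123] [322, 123] [223, 123]
0 (array([40.1, -1.1,  0.5]), array([ 0.1, -0.1, -0.2]))
```

View pics/w6.png

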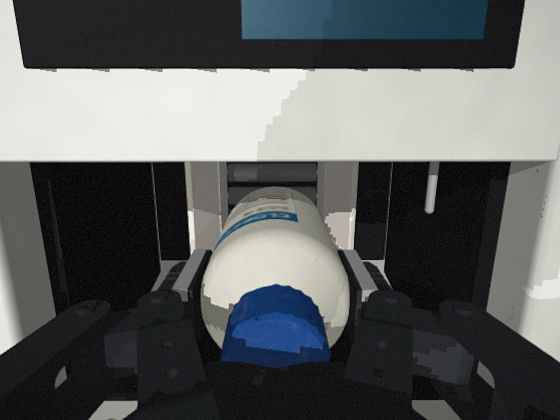

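Call:
carry_out:
  steps:
    - [[10, -1.5, 0, 0, 0, 0, 45], [20, -1.5, 0, 0, 0, 0, 45], [28, -1.5, 0, 0, 0, 0, 45], [34, -1.5, 0, 0, 0, 0, 45], [37, -1.5, 0, 0, 0, 0, 45], [37, -1.5, 0, 0, 0, 0, 45]]

```text
time_s: 12.65
eef_pos: [553.9, -0.9, 82.7]
tool_rot: [0.9, 81.2, 0.6]
wrist_force: [0.0, 0.2, -1.7]
opening: 51.5
```

Call:
carry_out:
  steps:
    - [[1, 0, 0, 0, 0, 0, 45], [2, 0, 0, 0, 0, 0, 45], [2.5, 0, 0, 0, 0, 0, 45], [2.5, 0, 0, 0, 0, 0, 45]]

```text
time_s: 13.05
eef_pos: [554.3, -0.9, 80.3]
tool_rot: [0.9, 81.2, 0.6]
wrist_force: [0.1, -1.0, -1.7]
opening: 51.4
```

Call:
carry_out:
  steps:
    - [[1, 0, 0, 0, 0, 0, 45], [2, 0, 0, 0, 0, 0, 45], [3, 0, 0, 0, 0, 0, 45], [3, 0, 0, 0, 0, 0, 45]]

```text
time_s: 13.45
eef_pos: [556.8, -0.9, 80.1]
tool_rot: [0.8, 80.8, 0.4]
wrist_force: [-5.8, 1.9, 32.2]
opening: 51.4
```

Call:
carry_out:
  steps:
    - [[0, 0, 0, 0, 0.3, 0, 45], [0, 0, 0, 0, 0.3, 0, 45], [0, 0, 0, 0, 0.3, 0, 45]]

```text
time_s: 13.75
eef_pos: [557.1, -1.0, 80.3]
tool_rot: [0.8, 81.1, 0.4]
wrist_force: [-1.9, 0.7, 6.7]
opening: 51.4
```

Call:
carry_out:
  steps:
    - [[0, 0, 0, 0, 0, 0, 56], [0, 0, 0, 0, 0, 0, 58], [0, 0, 0, 0, 0, 0, 62], [0, 0, 0, 0, 0, 0, 68], [0, 0, 0, 0, 0, 0, 75], [0, 0, 0, 0, 0, 0, 80]]

```text
time_s: 14.35
eef_pos: [557.1, -0.9, 80.3]
tool_rot: [0.8, 81.1, 0.4]
wrist_force: [0.6, -1.1, -0.6]
opening: 80.1
```

```bash
python3 - <<'E'
from h import *
st();q=env.capture('wrist');save(q,'w7')
E
```

```text
14.35 [557.1  -0.9  80.3] tx [ 0.155  0.001 -0.988] ty [0.006 1.    0.002] F [ 0.6 -1.1 -0.6] op 80.1 J [ -9.  18. -25.  39.   1.  -9.]
```

View pics/w7.png

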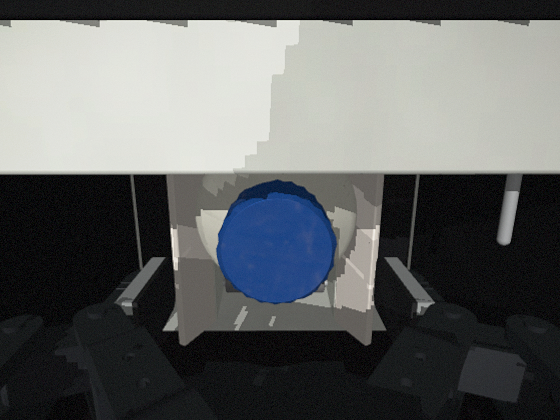

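The bottle is upright and has run forward; its cap is at (277,243). Lifting out along the tool axis.

Call:
carry_out:
  steps:
    - [[-20, 0, 0, 0, 0, 0, 82], [-60, 0, 0, 0, 0, 0, 82], [-105, 0, 0, 0, 0, 0, 82], [-150, 0, 0, 0, 0, 0, 82], [-195, 0, 0, 0, 0, 0, 82], [-225, 0, 0, 0, 0, 0, 40], [-225, 0, 0, 0, 0, 0, 0], [-225, 0, 0, 0, 0, 0, 0]]

```text
time_s: 15.2
eef_pos: [522.4, -1.3, 302.7]
tool_rot: [0.7, 81.0, 0.4]
wrist_force: [0.2, 0.2, -0.8]
opening: 39.5
```

```bash
python3 - <<'E'
from ov import *
st();q=env.capture('wrist');save(q,'w8')
u=np.array([.988,-.01,.156]);S=np.array([562,-.3,35.6])-80*u
c=S+28*u
print('shelf origin',S,'cap top pred',proj(q,c+106*nrm),[proj(q,c+106*nrm+d) for d in (15*u,-15*u,[0,15,0],[0,-15,0])])
for t in ['white_bottle_center','feed_shelf','shelf_top_end','hatch_edge']:
    for d in env.pinpoint(q,t)[:2]: print(t,np.round(d['centre'],1),round(d['confidence'],2))
E
```

```text
15.2 [522.4  -1.3 302.7] tx [ 0.156  0.001 -0.988] ty [0.006 1.    0.002] F [ 0.2  0.2 -0.8] op 39.5 J [-10.   8.  -2.  71.   2. -10.]
shelf origin [482.96   0.5   23.12] cap top pred [276, 121] [[276, 140], [276, 103], [294, 121], [258, 122]]
white_bottle_center [588.6 200.5  54.5] 0.87
white_bottle_center [501.8  -0.9  76.5] 0.67
shelf_top_end [560.3  -0.8  35.7] 0.85
hatch_edge [609.9  -2.2 268.7] 0.84
```

View pics/w8.png

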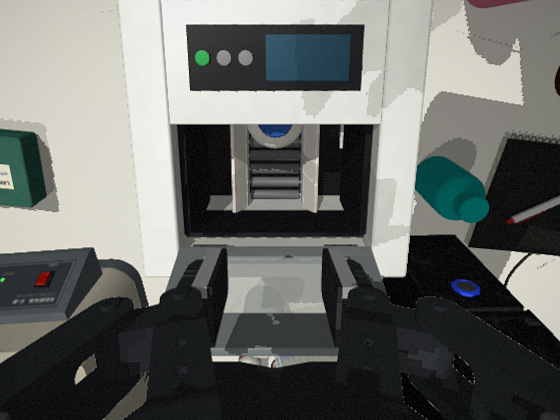

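```bash
python3 - <<'E'
from h import *
q=env.capture('scene');save(q,'s9');print([(P,proj(q,P)) for P in [(640,110,0),(650,90,0),(660,130,0),(700,100,0),(640,0,240)]])
a=cv2.imread('pics/s9.png')[60:260,200:450];cv2.imwrite('pics/s9z.png',cv2.resize(a,None,fx=3,fy=3))
print(go([560,0,345],Rt(0,-.5)),go([665,0,330],Rt(0,-.5)),go([655,0,240],Rt(0,-.5)))
E
```

```text
[((640, 110, 0), [305, 182]), ((650, 90, 0), [311, 185]), ((660, 130, 0), [308, 175]), ((700, 100, 0), [324, 177]), ((640, 0, 240), [329, 156])]
(array([-36.9,   1.5,  44.1]), array([ 0.2,  8.8, -0.1])) (array([ -6. ,   2. , 145.6]), array([ 0.2,  8.8, -0.1])) (array([ 81.4,   1.8, 121.9]), array([ 0.2,  8.8, -0.1]))
```

View pics/s9z.png

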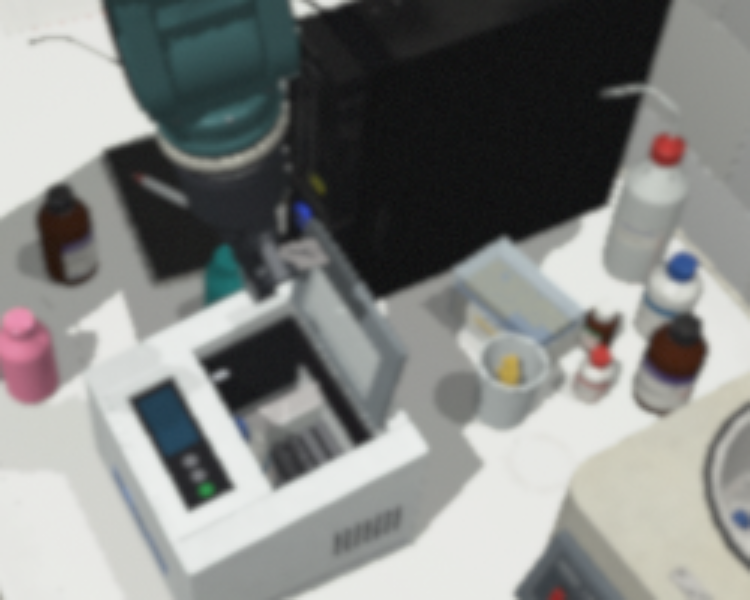

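```bash
python3 - <<'E'
from h import *
print(go([655,0,345],Rt(0,-.5)),go([655,0,240],Rt(0,-.5)))
E
```

```text
(array([-22.3,   2. , 138. ]), array([ 0.2,  8.8, -0.1])) (array([ 81.4,   1.8, 121.9]), array([ 0.2,  8.8, -0.1]))
```

Call:
carry_out:
  steps:
    - [[-37, 1.5, 44, 0, 4, 0, 0], [-37, 1.5, 44, 0, 8.8, 0, 0], [-27, 1.5, 90, 0, 8.8, 0, 0], [-22, 2, 135, 0, 8.8, 0, 0], [-22, 2, 137, 0, 8.8, 0, 0], [-22, 2, 137, 0, 8.8, 0, 0], [-22, 2, 137, 0, 8.8, 0, 0]]

```text
time_s: 16.2
eef_pos: [653.4, 0.0, 344.6]
tool_rot: [89.4, 89.9, 89.1]
wrist_force: [-0.6, -0.6, -0.4]
opening: -0.0
```

```bash
cat > cl.py <<'E'
from h import *
H=np.array([595.5,0,166.5]);u=np.array([.988,0,.156])
def tcp(th,lean=None):
    if lean is None: lean=9*max(0,1-max(th,0)/1.57)
    R=Rt(lean,-.5);z=R.as_matrix()[:,2]
    r=86+11*(1-max(th,0)/1.9)
    d=-u*np.cos(th)+nrm*np.sin(th)
    return H+r*d+11*z,R
E
python3 - <<'E'
from cl import *
st();print(go([650,0,240],Rt(0,-.5)))
q=env.capture('scene');save(q,'s10')
E
```

```text
16.2 [653.4   0.  344.6] tx [ 0.     0.002 -1.   ] ty [0.006 1.    0.002] F [-0.6 -0.6 -0.4] op -0.0 J [-7. 30. 39. 99.  0. -7.]
(array([104.6,  -0.3,  -3.4]), array([ 0.2,  0. , -0.1]))
```

View pics/s10.png

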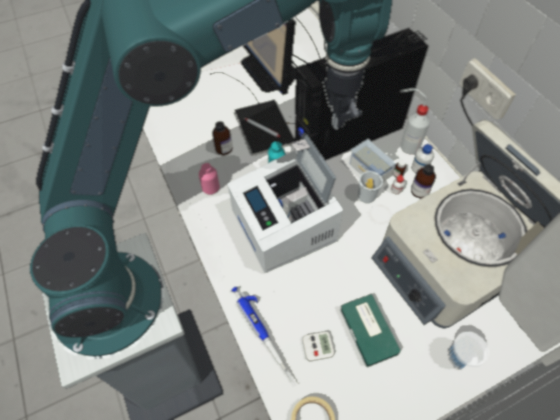

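The gripper is above and behind the open hatch. Next: down, then the sweep.

Call:
carry_out:
  steps:
    - [[45, 0, -2, 0, 0, 0, 0], [85, 0, -2, 0, 0, 0, 0], [102, 0, -2, 0, 0, 0, 0], [102, 0, -2, 0, 0, 0, 0], [102, 0, -2, 0, 0, 0, 0]]

```text
time_s: 16.75
eef_pos: [650.5, 0.3, 244.9]
tool_rot: [43.8, 89.8, 43.5]
wrist_force: [0.3, 0.5, 0.2]
opening: 0.2
```

```bash
python3 - <<'E'
from cl import *
st()
for th in [1.7,1.5,1.3,1.1,.9,.7,.5,.3,.2,.1,0,-.09]:
    p,R=tcp(th);print(th,p.round(1),*go(p,R))
E
```

```text
16.75 [6.505e+02 3.000e-01 2.449e+02] tx [ 0.002  0.002 -1.   ] ty [0.006 1.    0.002] F [0.3 0.5 0.2] op 0.2 J [-7. 28. 19. 81.  0. -7.]
1.7 [ 6.041e+02 -1.000e-01  2.536e+02] [ -8.8  -0.7 -46.4] [ 0.2  0.1 -0.1]
1.5 [ 5.866e+02 -1.000e-01  2.526e+02] [ -7.8  -0.8 -63.9] [ 0.2 -0.3 -0.1]
1.3 [ 5.694e+02 -1.000e-01  2.482e+02] [ -3.5  -0.9 -81.1] [ 0.2 -1.4 -0.1]
1.1 [ 5.533e+02 -1.000e-01  2.404e+02] [  4.3  -1.  -97.2] [ 0.2 -2.6 -0.1]
0.9 [ 5.389e+02 -1.000e-01  2.294e+02] [  15.3   -1.1 -111.6] [ 0.2 -3.7 -0.1]
0.7 [ 5.269e+02 -1.000e-01  2.155e+02] [  29.1   -1.2 -123.7] [ 0.2 -4.9 -0.1]
0.5 [ 5.178e+02 -1.000e-01  1.994e+02] [  45.3   -1.3 -132.8] [ 0.2 -6.  -0.1]
0.3 [ 5.121e+02 -1.000e-01  1.815e+02] [  63.1   -1.3 -138.5] [ 0.2 -7.2 -0.1]
0.2 [ 5.106e+02 -1.000e-01  1.722e+02] [  72.5   -1.4 -140. ] [ 0.2 -7.7 -0.1]
0.1 [ 5.101e+02 -1.000e-01  1.627e+02] [  82.    -1.4 -140.6] [ 0.2 -8.3 -0.1]
0 [ 5.105e+02 -1.000e-01  1.531e+02] [  91.5   -1.4 -140.2] [ 0.2 -8.9 -0.1]
-0.09 [ 5.123e+02 -1.000e-01  1.445e+02] [ 100.1   -1.4 -138.4] [ 0.2 -8.9 -0.1]
```

Call:
carry_out:
  steps:
    - [[-5, -0.5, -20, 0, 0, 0, 0], [-9, -0.7, -38, 0, 0, 0, 0], [-9, -0.7, -46, 0, 0, 0, 0], [-9, -0.7, -55, 0, 0, 0, 0], [-8, -0.8, -64, 0, -0.3, 0, 0], [-6, -0.8, -73, 0, -0.8, 0, 0], [-4, -0.9, -81, 0, -1.4, 0, 0]]

```text
time_s: 17.45
eef_pos: [569.9, -0.1, 249.2]
tool_rot: [4.1, 88.4, 3.8]
wrist_force: [5.2, 1.1, -1.8]
opening: -0.1
```

```bash
python3 - <<'E'
from cl import *
st();q=env.capture('scene');save(q,'s11');a=cv2.imread('pics/s11.png')[60:260,200:450];cv2.imwrite('pics/s11z.png',cv2.resize(a,None,fx=3,fy=3))
for th in [1.2,1.1,1,.9,.8,.7,.6,.5]:
    p,R=tcp(th);print(th,p.round(1),*go(p,R))
E
```

```text
17.45 [ 5.699e+02 -1.000e-01  2.492e+02] tx [ 0.029  0.002 -1.   ] ty [0.006 1.    0.002] F [ 5.2  1.1 -1.8] op -0.1 J [-8. 18.  4. 75.  0. -8.]
1.2 [ 5.612e+02 -1.000e-01  2.447e+02] [ 4.2 -0.1 -7.6] [ 0.2 -0.5 -0.1]
1.1 [ 5.533e+02 -1.000e-01  2.404e+02] [  8.3  -0.1 -15.6] [ 0.2 -1.1 -0.1]
1 [ 5.458e+02 -1.000e-01  2.353e+02] [ 13.3  -0.2 -23.2] [ 0.2 -1.6 -0.1]
0.9 [ 5.389e+02 -1.000e-01  2.294e+02] [ 18.9  -0.2 -30.3] [ 0.2 -2.2 -0.1]
0.8 [ 5.325e+02 -1.000e-01  2.228e+02] [ 25.4  -0.3 -36.8] [ 0.2 -2.8 -0.1]
0.7 [ 5.269e+02 -1.000e-01  2.155e+02] [ 32.4  -0.3 -42.7] [ 0.2 -3.4 -0.1]
0.6 [ 5.219e+02 -1.000e-01  2.077e+02] [ 40.1  -0.4 -47.9] [ 0.2 -3.9 -0.1]
0.5 [ 5.178e+02 -1.000e-01  1.994e+02] [ 48.3  -0.4 -52.2] [ 0.2 -4.5 -0.1]
```

View pics/s11z.png

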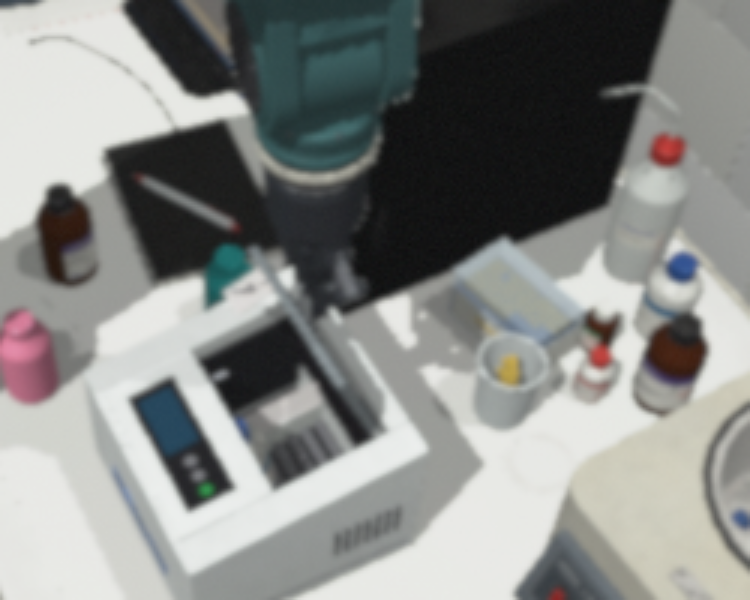

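The hatch is following the finger, with its face at crop (300,310) tilted forward. The force is about 5 N. Continuing.

Call:
carry_out:
  steps:
    - [[4.2, 0, -8, 0, -0.5, 0, 0], [8.3, 0, -16, 0, -1.1, 0, 0], [13.3, 0, -23, 0, -1.6, 0, 0], [19, 0, -30, 0, -2.2, 0, 0], [25.5, 0, -37, 0, -2.8, 0, 0], [32.5, 0, -43, 0, -3.4, 0, 0], [40, 0, -48, 0, -3.9, 0, 0], [48, 0, -52, 0, -4.5, 0, 0]]

```text
time_s: 18.3
eef_pos: [519.0, 0.2, 200.3]
tool_rot: [0.9, 83.7, 0.6]
wrist_force: [4.4, 0.5, 2.2]
opening: -0.6
```

```bash
python3 - <<'E'
from cl import *
st()
for th in [.4,.3,.2,.1,.05,0,-.05]:
    p,R=tcp(th);print(th,p.round(1),*go(p,R))
E
```

```text
18.3 [5.190e+02 2.000e-01 2.003e+02] tx [ 0.109  0.001 -0.994] ty [0.006 1.    0.002] F [4.4 0.5 2.2] op -0.6 J [-10.  11. -14.  59.   1.  -9.]
0.4 [ 5.145e+02 -1.000e-01  1.906e+02] [ 9.2 -0.3 -5.5] [ 0.2 -0.4 -0.1]
0.3 [ 5.121e+02 -1.000e-01  1.815e+02] [18.  -0.3 -8.9] [ 0.2 -1.  -0.1]
0.2 [ 5.106e+02 -1.000e-01  1.722e+02] [ 27.1  -0.3 -11.4] [ 0.2 -1.6 -0.1]
0.1 [ 5.101e+02 -1.000e-01  1.627e+02] [ 36.5  -0.4 -12.9] [ 0.2 -2.2 -0.1]
0.05 [ 5.102e+02 -1.000e-01  1.579e+02] [ 41.2  -0.4 -13.4] [ 0.2 -2.4 -0.1]
0 [ 5.105e+02 -1.000e-01  1.531e+02] [ 46.   -0.4 -13.6] [ 0.2 -2.7 -0.1]
-0.05 [ 5.114e+02 -1.000e-01  1.483e+02] [ 50.9  -0.4 -13.2] [ 0.2 -2.7 -0.1]
```

Call:
carry_out:
  steps:
    - [[9, 0, -5.5, 0, -0.4, 0, 0], [18, 0, -9, 0, -1, 0, 0], [27, 0, -11.5, 0, -1.6, 0, 0], [36, 0, -13, 0, -2.2, 0, 0], [41, 0, -13.5, 0, -2.4, 0, 0], [46, 0, -13.5, 0, -2.7, 0, 0], [46, 0, -13.5, 0, -2.7, 0, 0]]

```text
time_s: 19.0
eef_pos: [511.1, 0.2, 153.4]
tool_rot: [0.6, 81.0, 0.2]
wrist_force: [2.1, -0.4, 4.5]
opening: 0.3
```

```bash
python3 - <<'E'
from cl import *
st()
print(go([510,0,144.6],Rt(9,-.5)))
E
```

```text
19.0 [5.111e+02 2.000e-01 1.534e+02] tx [ 0.157  0.001 -0.988] ty [0.006 1.    0.002] F [ 2.1 -0.4  4.5] op 0.3 J [-10.  10. -23.  48.   2. -10.]
(array([ 8.5, -0.2, -2.5]), array([ 0.2,  0. , -0.1]))
```

Call:
carry_out:
  steps:
    - [[3, 0, -1, 0, 0, 0, 0], [6, 0, -1, 0, 0, 0, 0], [8, 0, -1, 0, 0, 0, 0], [8.5, 0, -1, 0, 0, 0, 0], [8.5, 0, -1, 0, 0, 0, 0]]

```text
time_s: 19.5
eef_pos: [512.4, 0.1, 145.9]
tool_rot: [0.5, 80.9, 0.2]
wrist_force: [0.3, 1.9, 10.6]
opening: 0.3
```

Call:
carry_out:
  steps:
    - [[1, 0, 0, 0, 0, 0, 0], [1.2, 0, 0, 0, 0, 0, 0]]

```text
time_s: 19.7
eef_pos: [512.5, 0.1, 145.6]
tool_rot: [0.4, 80.9, 0.1]
wrist_force: [-6.8, 0.6, 15.3]
opening: 0.0
```

Firm end reached at 15 N. Backing off slowly along the normal.

Call:
carry_out:
  steps:
    - [[-5, 0, 0, 0, 0, 0, 0], [-12, 0, 0, 0, 0, 0, 0], [-30, 0, -5, 0, 0, 0, 0], [-70, 0, -40, 0, 0, 0, 0], [-110, 0, -80, 0, 0, 0, 0], [-140, 0, -110, 0, 0, 0, 0], [-150, 0, -130, 0, 0, 0, 0], [-150, 0, -130, 0, 0, 0, 0]]

```text
time_s: 20.5
eef_pos: [358.5, 1.0, 275.1]
tool_rot: [0.2, 80.8, -0.2]
wrist_force: [-0.1, 0.5, -0.6]
opening: -0.3
```

Call:
carry_out:
  steps:
    - [[-10, 0, -20, 0, 0, 0, 0], [-10, 0, -20, 0, 0, 0, 0], [-10, 0, -20, 0, 0, 0, 0], [-10, 0, -20, 0, 0, 0, 0], [-10, 0, -20, 0, 0, 0, 0], [-10, 0, -20, 0, 0, 0, 0]]

```text
time_s: 21.1
eef_pos: [337.5, 1.1, 281.4]
tool_rot: [0.2, 80.8, -0.1]
wrist_force: [0.9, 0.3, 0.1]
opening: -0.0
```

```bash
python3 - <<'E'
from ov import *
st();q=env.capture('wrist');save(q,'w12');q=env.capture('scene');save(q,'s12')
for t in ['hatch_edge','hatch_press','amber_bottle_center','bench_timer','white_bottle_center']:
    for d in env.pinpoint(q,t)[:2]: print(t,np.round(d['centre'],1),round(d['confidence'],2))
q=env.capture('top');save(q,'t12')
a=cv2.imread('pics/w12.png');b=cv2.imread('pics/s12.png')[60:360,180:480];c=cv2.imread('pics/t12.png')[130:290,140:420]
f=lambda x,w,h:cv2.resize(x,(w,h))
cv2.imwrite('pics/m12.png',np.vstack([np.hstack([f(a,400,300),f(b,300,300)]),f(c,700,300)]))
E
```

```text
21.1 [337.5   1.1 281.4] tx [ 0.16  -0.    -0.987] ty [0.006 1.    0.001] F [0.9 0.3 0.1] op -0.0 J [-16. -11. -23.  69.   2. -15.]
hatch_edge [489.5   0.6 150.8] 0.79
hatch_press [507.5   4.4 151.9] 0.65
amber_bottle_center [465.3 346.1  53.7] 0.64
bench_timer [ 432.9 -345.4   -1.2] 0.61
white_bottle_center [374.6 219.3  53.2] 0.67
white_bottle_center [587.1 196.4  55.5] 0.49
```

View pics/m12.png

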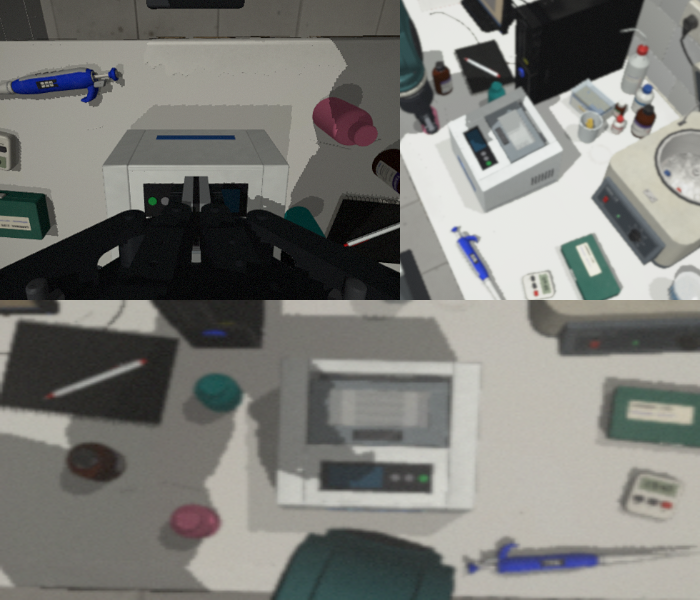

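The montage shows the hatch flush (pad at about (378,435)), the amber and pink bottles and the timer unmoved, and the arm clear. Handing in.

```bash
python3 -c "
from h import *
st();print(env.hand_in());st()"
```

```text
21.5 [337.2   1.1 281.7] tx [ 0.16  -0.001 -0.987] ty [0.006 1.    0.   ] F [-0.6 -0.3 -0.4] op 0.3 J [-16. -11. -23.  69.   2. -15.]
the job is handed in; nothing more can be done
None
the job is handed in; nothing more can be done
```

The white blue-capped bottle is on the shelf and the hatch is shut; I handed the job in at about 21.5 s. No verdict was reported.

**What I did:**
- I pressed the hatch at its pad to the firm end, at about 20 N, which is above the 10–15 N you asked for but under 25 N. It sprang open.
- I set the bottle upright on the rollers. The wrist force briefly reached about 32 N when it touched down, and I eased that to 7 N before letting go.
- I pushed the hatch shut from behind to its firm end, at about 15–17 N, and backed off.

**What the last checks showed:**
- **Bottle:** before shutting, the rear edge of the cap was within 2 pixels of where a bottle against the stop should be. The network put its centre at (502, -1, 77) mm, against an expected (502, 0, 80) mm. I could not check it again after closing, because the hood hides it.
- **Hatch:** it was still flush about 1.3 s after I let go. The network's pad point was within about 4 mm of where it started.
- **Amber bottle and timer:** the network found both within about 2 mm of their first readings from the same camera.
- **Arm:** it was clear of everything, with wrist force near zero.

**Disagreements:** for the white bottle, the networks sometimes reported the pink or teal look-alikes, which I ruled out by colour. They also gave a few stray unit and hatch points, which I dropped after comparing them with a model overlay.

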